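# Lock an appliance cover with its push-and-turn cam lock

## Task

Fasten the cover of the silver appliance shell with the red knob in its middle: turn the knob slowly clockwise until you feel it go slack and settle in its hidden notch, push it gently all the way down there, then turn it back about 40 degrees while it is down and let go, so that it stays down. Never push hard while it is not in the notch, and leave everything else where it is.

Things in the scene. Friction and masses are not known exactly. Their poses are not given: they have to be found in the camera images.
- shell: round silver appliance shell with a flat steel cover, fixed to the bench: 226 mm across, cover top 115 mm above its origin, which is the centre of its underside. The cam lock stands in the middle of the cover. z is up.
- knob_grip (a point): middle of the grip of the red knob, on its vertical axis, 153 mm above the shell's origin (38 mm above the cover) while the knob is up. The knob is a bar 42 mm long (along this point's x axis), 14 mm thick (y) and 34 mm tall; its top is 14 mm above this point and its underside 20 mm below, on a stem 12 mm across. z is up.
- turn (a joint): knob angle (rad), growing clockwise seen from above; stops at -0.5 and 1.6; starts between 0 and 0.25; at 0 the bar lies along the shell's x axis. Plain drag is under 0.1 N m. The hidden notch's middle lies between 0.65 and 1.25: from 0.16 before it the notch pulls the knob forward, growing to about 0.2 N m, at the middle the torque changes sign, just beyond it the knob resists with about 0.25 N m, fading to plain drag by 0.16 past it
- press (a joint): how far the knob is down (m): 0 up, 0.011 hard stop. It goes down only within 0.08 rad of the notch's middle. A spring pushes up with 2 N at the top, 7 N at the bottom. Once fully down it turns either way under an inner lip; let go at 0.4 rad or more (best 0.7) from the notch it rises to 0.0095 and stays; let go in the notch it springs up.
- strike (a joint): how far the lock's hidden spring-backed inner plate is pushed in (m), 0 at rest: away from the notch the knob meets this plate 0.5 mm down, and it then yields 1 mm for each 6 N. More than 0.004 (about 25 N) damages it.
- screw_pot: small closed blue plastic pot, 28 mm across, 16 mm tall, standing on the cover; origin at its underside
- washer: thick brass spacer ring, 22 mm across, 6 mm tall, lying on the cover; origin at its underside
- screwdriver: loose screwdriver lying on the bench; origin at its underside
- drill: red and black cordless drill lying on its side, about 190 by 240 mm, 52 mm tall; origin on its underside
- motor: small dark round motor standing on end, 48 mm across, 70 mm tall; origin at its underside
- spool: metal solder spool standing on end, 60 mm across, 42 mm tall; origin at its underside
- bin: open blue parts bin 130 x 170 x 60 mm; origin at its underside

How it is judged:
By the outcome, as a careful person would: the job done as asked, in the order asked, and still so for the second after the job is handed in, with the robot touching nothing.
It also fails if it takes over 56 s, if anything falls off the work surface, if the arm or the gripper's body presses on something with over 40 N, if the wrist force passes 120 N, or if a joint passes its speed limit or range.

## Robot

A 6-joint arm with a two-finger parallel gripper is mounted at the origin on the work surface. World frame = base frame: x ahead of the robot, y to its left, z up, the work surface at z = 0. Lengths are in m, angles in rad, forces in N, time in s.
With the tool pointing down it reaches from about 0.375 to 0.975 m from the base axis. Payload 3.8 kg.
Tool frame: the origin (TCP) lies midway between the tips of the shut fingers; the grasp point (between the pads) lies 19 mm behind it; z points along the fingers, y is the direction in which the jaws open and shut (so a half turn about z gives the same grasp; the last joint's range is limited). The gripper opens to 85 mm and grips with 20 to 120 N. Pads are 22 mm wide; open, the fingers measure 114 mm over their backs; the gripper's body (76 mm by 85 mm) begins 54 mm behind the grasp point. The pads swing forward as they close: fully open they stand 13 mm farther back than shut.
Start: joints at [-1.312, 0.264, 1.604, -0, 1.274, -0.037], TCP at [0.197, -0.646, 0.231] pointing down, gripper open.
Joint ranges: [-2.63, 2.63], [-0.94, 2.18], [0.31, 2.57], [-1.31, 4.45], [0, 2.66], [-2.55, 2.55]. Speed limits (rad/s): [2.57, 2.57, 3.14, 3.14, 3.14, 3.14].

## Interface

Orientations are given as a rotation vector (axis times angle).
In Python, from workcell import readout, read_camera, camera_params, bot gives the robot as it stands.
- The arm moves only by the tool apply_moves, never from a script. Its argument "plan" is a list that holds one entry, the list of rows, each a list of 7 numbers: the shift along the tool's x, y, z each as a share of 1000 mm, from -1 to 1, then the turn, a rotation vector about the tool's x, y, z each as a share of pi rad, from -1 to 1, then the gripper command: -1 is fully open, 1 is shut, values between are in proportion. A call has exactly 8 rows; each row is the pose to reach, as a shift and turn from the pose commanded when the call began, along the tool's axes at that moment, turning the shorter way round; what a row does not reach only later rows make up. A row lasts 1/12 s, in which the tool goes at most 41.7 mm and 7.16 degrees, less where a joint would pass 70% of its speed; a pose out of reach is approached as far as the arm can. A call with a number of a shift or a turn outside -1 to 1 is refused whole. A call with a gripper value outside its range is refused whole. The fingers move at their own pace and stop on an object; "force" is the grip in N (left out, the last holds). Time passes only in rows, so rows that repeat a pose let the fingers close, or fill a call up. It gives the time, the measured TCP pose, the force and the opening at its end, in the units of the state.
- readout.read_state(): the state, without advancing time (a new reading comes with each control period).
- read_camera(name): name is "scene" or "top" or "wrist"; returns the picture (420x560x3 uint8, red, green, blue); there is no depth.
- camera_params(name): a dict with "fovy" (degrees; the focal length in pixels is half the picture's height over the tangent of half this angle, whatever the lens; pixels are square), "cx", "cy" (the principal point, pixels), "k1" (the pictures are not rectified: a ray, as slopes to the right and down, at radius r is drawn at 1 + k1 r^2 times it, then the intrinsics apply), "rvec" (rotation vector, rad) and "tvec" (3), from world to camera coordinates, as OpenCV has them; the wrist camera has in their place "hand_eye" (4x4, takes a point from camera to tool coordinates, whose origin is the TCP and whose axes are the flange's). Camera axes: x right, y down, z forward; pixel columns grow to the right and rows downward; lengths in m; the calibration is good to about 2 mm. A picture is of the moment at which its call begins: read the wrist's pose just before it. camera_params takes no time and is no camera call.
- bot.finish_job(): hands the job in, once; it reports no verdict.
The state is a dict: "time": time; "q": joint angles; "joint_vel": joint speeds; "joint_torque": joint torques, N m; "tool_pos": TCP position; "tcp_rot": TCP orientation; "wrist_force": force on the tool from outside, world axes, zero at the start; "torque": the same for the moment, N m; "width": opening from 0.0 (shut) to 1.0 (fully open).
Only numpy, scipy, OpenCV 4.12 (cv2) and the standard library are available. Lean on these libraries where they do the work, as an engineer would, in place of code of your own. Each camera call takes 0.05 s, during which the arm holds its last target.

## Working session

There is one attempt and no reset: what is moved stays moved. The work goes in short steps, Python scripts to look and compute and a tool call to move; the robot and the scene stay as the last step left them, time stands still between calls to the robot, and variables do not carry over. Pictures are saved under pics/ and viewed, and the job is handed in when it is done.

Besides the shell and the picture viewer there is one more tool, called after "Request:" as name([rows], argument=value, ...), one row to a line, values as JSON. apply_moves: Moves the arm, as the interface text tells. Shift numbers are shares of 1000 mm and turn numbers shares of pi rad, none past 1 either way. Its arguments: {"type":"object","properties":{"plan":{"type":"array","items":{"type":"array","items":{"type":"array","items":{"type":"number","minimum":-1,"maximum":1}}}},"force":{"type":"number"}},"required":["plan"]}

```bash
mkdir -p pics; ls; python3 - <<'E'
from workcell import readout, read_camera, camera_params, bot
import cv2
print(readout.read_state())
for n in ("scene","top","wrist"):
    print(n,camera_params(n))
    cv2.imwrite(f"pics/a_{n}.png",read_camera(n)[:,:,::-1])
E
```

```text
pics
{'time': 0.0, 'q': array([-1.31188554e+00,  2.64758900e-01,  1.60539628e+00, -1.02418709e-05,
        1.27372853e+00, -3.68890460e-02]), 'joint_vel': array([-0.00042499, -0.00149283,  0.0015342 , -0.00023787, -0.00019572,
        0.00118774]), 'joint_torque': array([ 7.65437799e-04, -5.15109622e+01, -3.67317867e+01,  5.42962795e-06,
        1.29758994e-02, -3.00544230e-06]), 'tool_pos': array([ 0.19657514, -0.64495567,  0.22994615]), 'tcp_rot': array([-3.10504329e+00, -4.62618481e-01,  4.13667276e-04]), 'wrist_force': array([ 0.48272415, -0.33637806,  0.52442857]), 'torque': array([-0.07135572,  0.03714973,  0.01059887]), 'width': 1.0024912765562644}
scene {'fovy': 56.26867845055996, 'cx': 278.50098647575055, 'cy': 211.70827251812864, 'k1': 0.024465095885413766, 'rvec': array([ 1.77059824,  1.33525493, -0.77193638]), 'tvec': array([-0.18586461, -0.16752808,  1.53108959])}
top {'fovy': 51.758749653111664, 'cx': 281.0488310957608, 'cy': 205.3096447440482, 'k1': -0.1410411691344251, 'rvec': array([ 2.13774639, -2.16959778,  0.15530437]), 'tvec': array([0.02871046, 0.57497601, 1.37680489])}
wrist {'fovy': 61.93382992817329, 'cx': 286.26538754343625, 'cy': 206.02174320994922, 'k1': -0.09269897186406359, 'hand_eye': array([[ 8.18718459e-04, -9.51936545e-01, -3.06294213e-01,
         7.79048190e-02],
       [ 9.99999565e-01,  9.16314111e-04, -1.74847528e-04,
        -5.40484535e-05],
       [ 4.47105461e-04, -3.06293936e-01,  9.51936881e-01,
        -1.44647633e-01],
       [ 0.00000000e+00,  0.00000000e+00,  0.00000000e+00,
         1.00000000e+00]])}
```

View pics/a_top.png

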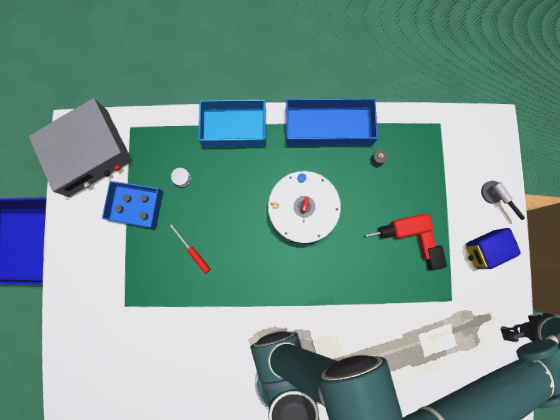

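View pics/a_scene.png

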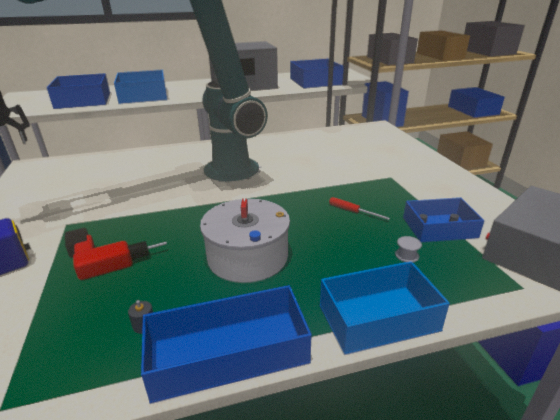

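View pics/a_wrist.png

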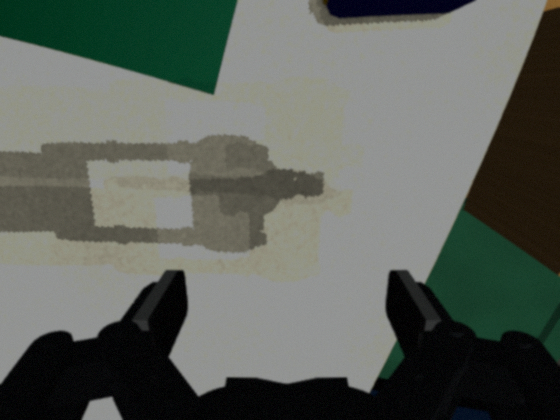

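The top picture shows the shell at about (305,206), with the red knob in its middle. The pot is at (302,178) and the washer at (275,205). Next I'll measure them.

```bash
cat > h.py <<'E'
from workcell import readout, read_camera, camera_params, bot
import cv2, numpy as np
from scipy.spatial.transform import Rotation as R
def ext(name,st=None):
    p=camera_params(name)
    if name=="wrist":
        T=np.eye(4);T[:3,:3]=R.from_rotvec(st["tcp_rot"]).as_matrix();T[:3,3]=st["tool_pos"]
        C=T@p["hand_eye"]; return p,C[:3,:3],C[:3,3]
    Rm=R.from_rotvec(p["rvec"]).as_matrix(); return p,Rm.T,-Rm.T@p["tvec"]
def ray(name,uv,st=None):
    p,Rc,c=ext(name,st); f=210/np.tan(np.radians(p["fovy"])/2)
    d=np.array([(uv[0]-p["cx"])/f,(uv[1]-p["cy"])/f]); s=d.copy()
    for _ in range(30): s=d/(1+p["k1"]*(s@s))
    v=Rc@np.array([s[0],s[1],1]); return c,v
def onz(name,uv,z,st=None):
    c,v=ray(name,uv,st); return c+v*(z-c[2])/v[2]
def tri(obs):
    A=np.zeros((3,3));b=np.zeros(3)
    for c,v in obs:
        v=v/np.linalg.norm(v);P=np.eye(3)-np.outer(v,v);A+=P;b+=P@c
    return np.linalg.solve(A,b)
def red(img):
    h=cv2.cvtColor(img,cv2.COLOR_RGB2HSV)
    return (((h[...,0]<8)|(h[...,0]>172))&(h[...,1]>130)&(h[...,2]>70)).astype(np.uint8)*255
def blobs(m,amin=8):
    n,l,s,c=cv2.connectedComponentsWithStats(m)
    return [(s[i,4],c[i].round(1),s[i,:4]) for i in range(1,n) if s[i,4]>=amin],l
E
python3 - <<'E'
from h import *
for n in ("top","scene"):
    im=cv2.imread(f"pics/a_{n}.png")[:,:,::-1].copy()
    b,_=blobs(red(im),4)
    for x in b: print(n,x, onz(n,x[1],0.145).round(4))
im=cv2.imread("pics/a_top.png")
cv2.imwrite("pics/b_top.png",cv2.resize(im[160:255,255:355],None,fx=6,fy=6,interpolation=cv2.INTER_CUBIC))
h=cv2.cvtColor(im,cv2.COLOR_BGR2HSV)
m=((h[...,1]<40)&(h[...,2]>120)).astype(np.uint8)*255
b,l=blobs(m,2000)
for i,x in enumerate(b): print(x)
for x in b:
    if 2500<x[0]<6000:
        print(onz("top",x[1],0.115))
        lx=x[2]; print([onz("top",u,0.115).round(4) for u in ((lx[0],lx[1]+lx[3]/2),(lx[0]+lx[2],lx[1]+lx[3]/2),(lx[0]+lx[2]/2,lx[1]),(lx[0]+lx[2]/2,lx[1]+lx[3]))])
E
```

```text
top (np.int32(31), array([116.9, 166.8]), array([114, 164,   7,   6], dtype=int32)) [0.6897 0.5323 0.145 ]
top (np.int32(55), array([304.9, 203.7]), array([302, 198,   7,  14], dtype=int32)) [ 0.5647 -0.0513  0.145 ]
top (np.int32(1016), array([416.6, 230.7]), array([392, 213,  44,  47], dtype=int32)) [ 0.4766 -0.3913  0.145 ]
top (np.int32(218), array([198.3, 259.7]), array([187, 247,  23,  26], dtype=int32)) [0.4001 0.2711 0.145 ]
scene (np.int32(211), array([344., 204.]), array([330, 197,  30,  15], dtype=int32)) [0.6102 0.199  0.145 ]
scene (np.int32(72), array([243.5, 207.7]), array([241, 200,   6,  17], dtype=int32)) [ 0.5536 -0.0487  0.145 ]
scene (np.int32(1717), array([ 99.4, 257.7]), array([ 73, 235,  59,  45], dtype=int32)) [ 0.6674 -0.3756  0.145 ]
scene (np.int32(6), array([487.5, 235.5]), array([487, 234,   2,   4], dtype=int32)) [0.8292 0.442  0.145 ]
(np.int32(70718), array([268.6, 291.7]), array([ 29,  98, 504, 322], dtype=int32))
(np.int32(2077), array([151.5, 117.1]), array([104, 104,  95,  49], dtype=int32))
(np.int32(3878), array([304.3, 207.2]), array([268, 171,  73,  72], dtype=int32))
[ 0.55797745 -0.05106068  0.115     ]
[array([0.5602, 0.0613, 0.115 ]), array([ 0.5569, -0.1652,  0.115 ]), array([ 0.6724, -0.0543,  0.115 ]), array([ 0.4473, -0.0493,  0.115 ])]
```

View pics/b_top.png

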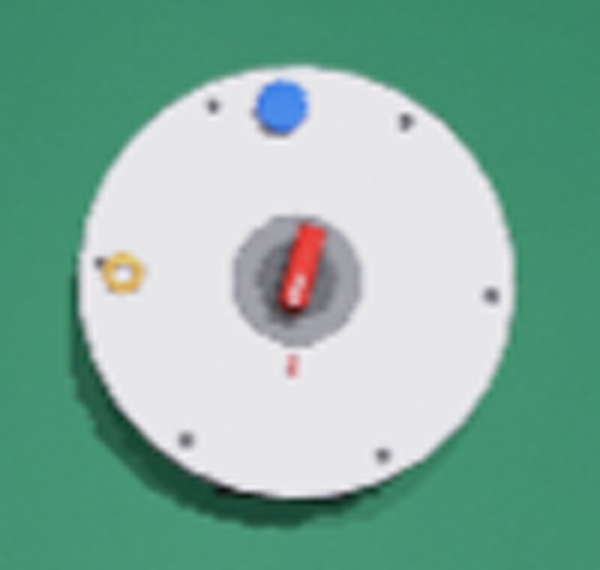

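```bash
cat >> h.py <<'E'
def goto(xyz,yaw):
    "shift and turn shares to reach xyz, tool down with tool x at yaw"
    st=readout.read_state()
    R0=R.from_rotvec(st["tcp_rot"])
    Rt=R.from_matrix(np.array([[np.cos(yaw),np.sin(yaw),0],[np.sin(yaw),-np.cos(yaw),0],[0,0,-1]]))
    d=R0.inv().apply(np.array(xyz)-st["tool_pos"]); r=(R0.inv()*Rt).as_rotvec()/np.pi
    print("t",round(st["time"],2),"pos",st["tool_pos"].round(4),"q6",round(st["q"][5],3),"shift",d.round(4),"turn",r.round(4),"F",st["wrist_force"].round(1))
E
python3 -c "
from h import *
goto((.56,-.052,.27),2.88)"
```

```text
t 0.15 pos [ 0.1966 -0.6451  0.2302] q6 -0.037 shift [ 0.5205 -0.4615 -0.0389] turn [-2.000e-04 -8.000e-04 -8.226e-01] F [-0.1 -0.2 -1. ]
```

Request:
apply_moves([
  [[0.52, -0.461, -0.039, 0, 0, -0.82, -1], [0.52, -0.461, -0.039, 0, 0, -0.82, -1], [0.52, -0.461, -0.039, 0, 0, -0.82, -1], [0.52, -0.461, -0.039, 0, 0, -0.82, -1], [0.52, -0.461, -0.039, 0, 0, -0.82, -1], [0.52, -0.461, -0.039, 0, 0, -0.82, -1], [0.52, -0.461, -0.039, 0, 0, -0.82, -1], [0.52, -0.461, -0.039, 0, 0, -0.82, -1]],
])

```text
time: 0.82
tool_pos: [0.371, -0.3599, 0.2499]
tcp_rot: [-2.499, -1.903, -0.0]
wrist_force: [0.7, -0.5, 0.1]
width: 0.998
```

```bash
python3 -c "
from h import *
goto((.56,-.052,.27),2.88)"
```

```text
t 0.82 pos [ 0.371  -0.3599  0.2499] q6 -0.549 shift [ 0.3471  0.1002 -0.0201] turn [ 0.000e+00 -1.000e-04 -5.024e-01] F [ 0.7 -0.5  0.1]
```

Request:
apply_moves([
  [[0.347, 0.1, -0.02, 0, 0, -0.502, -1], [0.347, 0.1, -0.02, 0, 0, -0.502, -1], [0.347, 0.1, -0.02, 0, 0, -0.502, -1], [0.347, 0.1, -0.02, 0, 0, -0.502, -1], [0.347, 0.1, -0.02, 0, 0, -0.502, -1], [0.347, 0.1, -0.02, 0, 0, -0.502, -1], [0.347, 0.1, -0.02, 0, 0, -0.502, -1], [0.347, 0.1, -0.02, 0, 0, -0.502, -1]],
])

```text
time: 1.48
tool_pos: [0.5467, -0.0771, 0.2684]
tcp_rot: [1.28, 2.869, -0.0]
wrist_force: [0.0, -0.2, -0.0]
width: 1.0
```

```bash
python3 -c "
from h import *
goto((.56,-.052,.27),2.88)"
```

```text
t 1.48 pos [ 0.5467 -0.0771  0.2684] q6 -0.916 shift [ 0.0098  0.0267 -0.0016] turn [-0.      0.     -0.1839] F [ 0.  -0.2 -0. ]
```

Request:
apply_moves([
  [[0.01, 0.027, -0.002, 0, 0, -0.184, -1], [0.01, 0.027, -0.002, 0, 0, -0.184, -1], [0.01, 0.027, -0.002, 0, 0, -0.184, -1], [0.01, 0.027, -0.002, 0, 0, -0.184, -1], [0.01, 0.027, -0.002, 0, 0, -0.184, -1], [0.01, 0.027, -0.002, 0, 0, -0.184, -1], [0.01, 0.027, -0.002, 0, 0, -0.184, -1], [0.01, 0.027, -0.002, 0, 0, -0.184, -1]],
])

```text
time: 2.15
tool_pos: [0.5596, -0.0538, 0.2702]
tcp_rot: [-0.423, -3.113, 0.0]
wrist_force: [0.3, 0.2, -0.4]
width: 0.997
```

```bash
python3 - <<'E'
from h import *
goto((.56,-.052,.27),2.88)
st=readout.read_state()
im=read_camera("wrist"); cv2.imwrite("pics/c_wrist.png",im[:,:,::-1])
b,l=blobs(red(im),30)
for x in b: print(x, onz("wrist",x[1],0.167,st).round(4))
E
```

```text
t 2.15 pos [ 0.5596 -0.0538  0.2702] q6 -1.441 shift [0.0001 0.0018 0.0002] turn [-0.     -0.0001 -0.0027] F [ 0.3  0.2 -0.4]
(np.int32(35), array([281.3, 140.1]), array([279, 134,   5,  13], dtype=int32)) [ 0.5123 -0.0445  0.167 ]
(np.int32(1858), array([ 16.4, 195.9]), array([  0, 160,  54,  72], dtype=int32)) [ 0.4957 -0.2563  0.167 ]
(np.int32(964), array([292.6, 203.5]), array([284, 173,  19,  60], dtype=int32)) [ 0.5596 -0.049   0.167 ]
```

View pics/c_wrist.png

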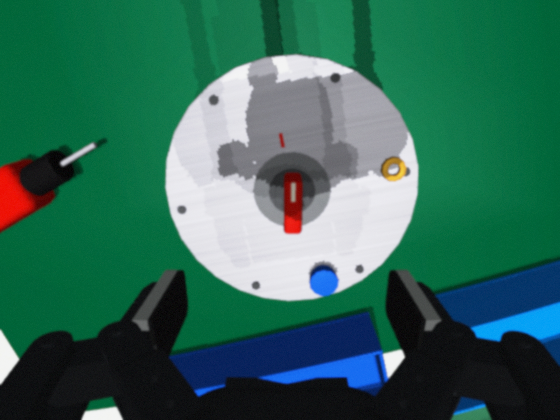

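The wrist picture shows the bar nearly vertical, from (293,173) to (292,233), so it lies along tool x. The pot is at (323,280) and the washer at (393,170). I'll refine the axis from the cover circle and the bar outline.

```bash
python3 - <<'E'
from h import *
st=readout.read_state()
for n,f in (("wrist","pics/c_wrist.png"),("top","pics/a_top.png")):
    im=cv2.imread(f)[:,:,::-1].copy()
    h=cv2.cvtColor(im,cv2.COLOR_RGB2HSV)
    green=((h[...,0]>60)&(h[...,0]<90)&(h[...,1]>90))
    c0=(292,180) if n=="wrist" else (304,207)
    pts=[]
    for a in np.linspace(0,2*np.pi,180,endpoint=False):
        # walk outward to first green
        for r in range(20,160):
            u=int(round(c0[0]+r*np.cos(a)));v=int(round(c0[1]+r*np.sin(a)))
            if not(0<=u<560 and 0<=v<420):break
            if h[v,u,1]>90 and 40<h[v,u,0]<100 : pts.append(onz(n,(c0[0]+(r-.5)*np.cos(a),c0[1]+(r-.5)*np.sin(a)),.115,st)[:2]);break
    P=np.array(pts);c=np.array([.559,-.052])
    from scipy.optimize import least_squares
    s=least_squares(lambda p:np.hypot(*(P-p[:2]).T)-p[2],[*c,.113],loss="soft_l1",f_scale=.001)
    print(n,len(P),s.x.round(4))
    m=red(im);b,l=blobs(m,30)
    k=[i for i,x in enumerate(b) if abs(x[1][0]-c0[0])<20 and abs(x[1][1]-c0[1])<30 and x[0]>50][0]
    mm=np.zeros_like(m); x,y,w,hh=b[k][2]; mm[y:y+hh,x:x+w]=m[y:y+hh,x:x+w]
    ys,xs=np.nonzero(mm)
    W=np.array([onz(n,(u,v),.160,st)[:2] for u,v in zip(xs,ys)]);mu=W.mean(0)
    d=np.linalg.svd(W-mu,full_matrices=False)[2][0]
    print("knob",mu.round(4),"yaw",np.arctan2(d[1],d[0])%np.pi)
im=cv2.imread("pics/c_wrist.png");cv2.imwrite("pics/c2.png",cv2.resize(im[110:260,220:370],None,fx=4,fy=4,interpolation=cv2.INTER_CUBIC))
E
```

```text
wrist 180 [ 0.5635 -0.0501  0.1135]
knob [ 0.562  -0.0496] yaw 2.874001284344126
top 180 [ 0.5611 -0.05    0.1138]
knob [ 0.5627 -0.0504] yaw 2.807977732169476
```

View pics/c2.png

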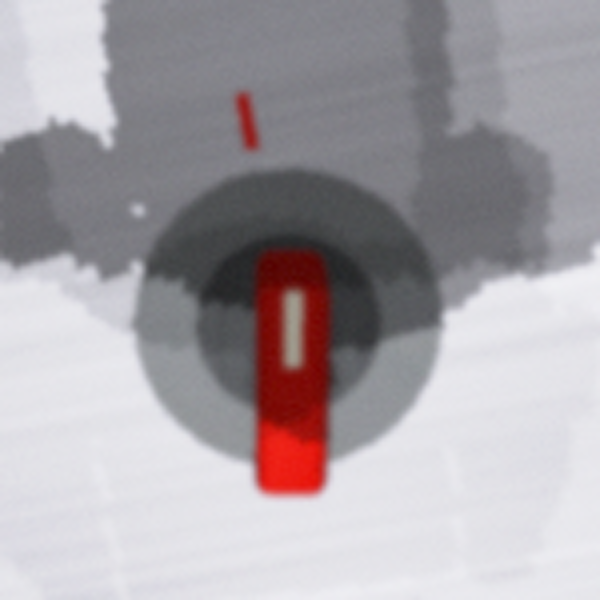

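```bash
python3 -c "
from h import *
goto((.562,-.050,.136),2.874)"
```

```text
t 2.2 pos [ 0.5596 -0.0538  0.2703] q6 -1.441 shift [-0.0013  0.0043  0.1343] turn [-0.     -0.0001 -0.0006] F [ 0.5 -0.3 -0.2]
```

Request:
apply_moves([
  [[-0.0013, 0.0043, 0.02, 0, 0, 0, -1], [-0.0013, 0.0043, 0.04, 0, 0, 0, -1], [-0.0013, 0.0043, 0.06, 0, 0, 0, -1], [-0.0013, 0.0043, 0.08, 0, 0, 0, -1], [-0.0013, 0.0043, 0.1, 0, 0, 0, -1], [-0.0013, 0.0043, 0.12, 0, 0, 0, -1], [-0.0013, 0.0043, 0.134, 0, 0, 0, -1], [-0.0013, 0.0043, 0.134, 0, 0, 0, -1]],
])

```text
time: 2.87
tool_pos: [0.5592, -0.0497, 0.1325]
tcp_rot: [-0.421, -3.106, -0.0]
wrist_force: [-1.4, 0.5, -0.3]
width: 1.003
```

```bash
python3 - <<'E'
from h import *
goto((.562,-.050,.136),2.874)
st=readout.read_state()
im=read_camera("wrist"); cv2.imwrite("pics/d_wrist.png",im[:,:,::-1])
E
```

```text
t 2.87 pos [ 0.5592 -0.0497  0.1325] q6 -1.435 shift [-0.0027  0.0005 -0.0035] turn [-0.0003 -0.0022 -0.0005] F [-1.4  0.5 -0.3]
```

View pics/d_wrist.png

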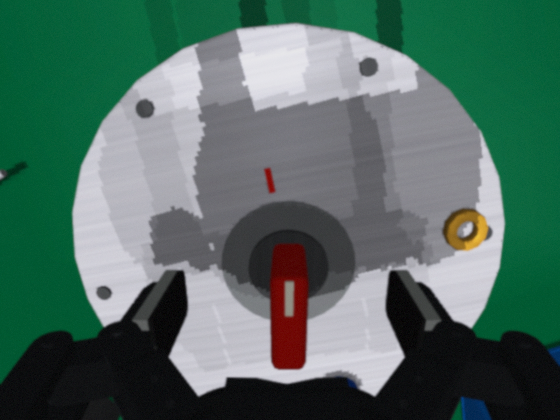

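The bar sits at columns 272–306, centred between the pads at 187 and 388. I'll close on it gently.

Request:
apply_moves([
  [[0, 0, 0, 0, 0, 0, -0.2], [0, 0, 0, 0, 0, 0, 0.2], [0, 0, 0, 0, 0, 0, 0.5], [0, 0, 0, 0, 0, 0, 0.6], [0, 0, 0, 0, 0, 0, 0.7], [0, 0, 0, 0, 0, 0, 0.8], [0, 0, 0, 0, 0, 0, 1], [0, 0, 0, 0, 0, 0, 1]],
], force=25)

```text
time: 3.58
tool_pos: [0.5626, -0.0498, 0.137]
tcp_rot: [0.419, 3.112, 0.0]
wrist_force: [-0.3, 1.5, 2.0]
width: 0.161
```

```bash
python3 - <<'E'
from h import *
goto((.562,-.050,.136),2.874)
st=readout.read_state();print(st["width"],st["torque"].round(3))
E
```

```text
t 3.58 pos [ 0.5626 -0.0498  0.137 ] q6 -1.436 shift [ 0.0005 -0.0003  0.001 ] turn [ 0.0001  0.0003 -0.0001] F [-0.3  1.5  2. ]
0.16110006488038325 [ 0.139 -0.048 -0.109]
```

Request:
apply_moves([
  [[0, 0, 0, 0, 0, 0, 1], [0, 0, 0, 0, 0, 0.01, 1], [0, 0, 0, 0, 0, 0.02, 1], [0, 0, 0, 0, 0, 0.03, 1], [0, 0, 0, 0, 0, 0.04, 1], [0, 0, 0, 0, 0, 0.05, 1], [0, 0, 0, 0, 0, 0.06, 1], [0, 0, 0, 0, 0, 0.06, 1]],
], force=60)

```text
time: 4.25
tool_pos: [0.5626, -0.0497, 0.1368]
tcp_rot: [0.711, 3.059, 0.001]
wrist_force: [0.8, 1.5, 2.2]
width: 0.151
```

```bash
cat >> h.py <<'E'
def avg(n=5,cam="wrist"):
    F=[];T=[];P=[];Y=[]
    for _ in range(n):
        st=readout.read_state();F.append(st["wrist_force"]);T.append(st["torque"]);P.append(st["tool_pos"])
        x=R.from_rotvec(st["tcp_rot"]).as_matrix()[:,0];Y.append(np.arctan2(x[1],x[0]))
        im=read_camera(cam)
    print("t",round(st["time"],2),"ang",round(3.07-np.mean(np.mod(Y,2*np.pi)),4),"F",np.mean(F,0).round(2),"T",np.mean(T,0).round(3),"Tz sd",np.std(np.array(T)[:,2]).round(3),"pos",np.mean(P,0).round(4),"w",round(st["width"],3))
    return im
E
python3 -c "
from h import *
avg()"
```

```text
t 4.45 ang 0.3843 F [0.82 1.96 2.42] T [ 0.326 -0.124 -0.072] Tz sd 0.035 pos [ 0.5626 -0.0497  0.1368] w 0.15
```

Request:
apply_moves([
  [[0, 0, 0, 0, 0, 0.005, 1], [0, 0, 0, 0, 0, 0.01, 1], [0, 0, 0, 0, 0, 0.015, 1], [0, 0, 0, 0, 0, 0.02, 1], [0, 0, 0, 0, 0, 0.025, 1], [0, 0, 0, 0, 0, 0.025, 1], [0, 0, 0, 0, 0, 0.025, 1], [0, 0, 0, 0, 0, 0.025, 1]],
])

```text
time: 5.17
tool_pos: [0.5625, -0.0497, 0.1367]
tcp_rot: [0.83, 3.029, 0.001]
wrist_force: [3.3, 3.9, 4.7]
width: 0.155
```

```bash
python3 -c "
from h import *
avg()"
```

```text
t 5.37 ang 0.4634 F [2.3  4.53 4.37] T [ 0.781 -0.441 -0.011] Tz sd 0.01 pos [ 0.5625 -0.0497  0.1367] w 0.149
```

Request:
apply_moves([
  [[0, 0, 0, 0, 0, 0.004, 1], [0, 0, 0, 0, 0, 0.008, 1], [0, 0, 0, 0, 0, 0.012, 1], [0, 0, 0, 0, 0, 0.016, 1], [0, 0, 0, 0, 0, 0.016, 1], [0, 0, 0, 0, 0, 0.016, 1], [0, 0, 0, 0, 0, 0.016, 1], [0, 0, 0, 0, 0, 0.016, 1]],
])

```text
time: 6.08
tool_pos: [0.5626, -0.0497, 0.1366]
tcp_rot: [0.906, 3.007, 0.001]
wrist_force: [2.6, 4.9, 4.0]
width: 0.149
```

```bash
python3 -c "
from h import *
avg()"
```

```text
t 6.28 ang 0.5136 F [2.7  4.75 3.88] T [ 0.816 -0.484  0.003] Tz sd 0.034 pos [ 0.5626 -0.0497  0.1366] w 0.151
```

Request:
apply_moves([
  [[0, 0, 0, 0, 0, 0.004, 1], [0, 0, 0, 0, 0, 0.008, 1], [0, 0, 0, 0, 0, 0.012, 1], [0, 0, 0, 0, 0, 0.016, 1], [0, 0, 0, 0, 0, 0.016, 1], [0, 0, 0, 0, 0, 0.016, 1], [0, 0, 0, 0, 0, 0.016, 1], [0, 0, 0, 0, 0, 0.016, 1]],
])

```text
time: 7.0
tool_pos: [0.5626, -0.0496, 0.1367]
tcp_rot: [0.981, 2.984, 0.001]
wrist_force: [2.0, 5.0, 4.4]
width: 0.155
```

```bash
python3 -c "
from h import *
avg()"
```

```text
t 7.2 ang 0.5639 F [2.37 4.71 4.02] T [ 0.819 -0.491  0.012] Tz sd 0.019 pos [ 0.5626 -0.0496  0.1367] w 0.154
```

Request:
apply_moves([
  [[0, 0, -0.0003, 0, 0, 0.004, 1], [0, 0, -0.0006, 0, 0, 0.008, 1], [0, 0, -0.0008, 0, 0, 0.012, 1], [0, 0, -0.0008, 0, 0, 0.016, 1], [0, 0, -0.0008, 0, 0, 0.016, 1], [0, 0, -0.0008, 0, 0, 0.016, 1], [0, 0, -0.0008, 0, 0, 0.016, 1], [0, 0, -0.0008, 0, 0, 0.016, 1]],
])

```text
time: 7.92
tool_pos: [0.5626, -0.0496, 0.137]
tcp_rot: [1.056, 2.958, 0.001]
wrist_force: [3.7, 4.5, 2.8]
width: 0.154
```

```bash
python3 -c "
from h import *
avg()"
```

```text
t 8.12 ang 0.6142 F [3.36 4.2  1.73] T [ 0.861 -0.658  0.021] Tz sd 0.018 pos [ 0.5626 -0.0496  0.137 ] w 0.153
```

Request:
apply_moves([
  [[0, 0, 0, 0, 0, 0.004, 1], [0, 0, 0, 0, 0, 0.008, 1], [0, 0, 0, 0, 0, 0.012, 1], [0, 0, 0, 0, 0, 0.012, 1], [0, 0, 0, 0, 0, 0.012, 1], [0, 0, 0, 0, 0, 0.012, 1], [0, 0, 0, 0, 0, 0.012, 1], [0, 0, 0, 0, 0, 0.012, 1]],
])

```text
time: 8.83
tool_pos: [0.5626, -0.0496, 0.137]
tcp_rot: [1.112, 2.938, 0.002]
wrist_force: [4.0, 4.8, 1.9]
width: 0.154
```

```bash
python3 -c "
from h import *
avg()"
```

```text
t 9.03 ang 0.6519 F [3.61 5.13 1.87] T [ 0.86  -0.664  0.014] Tz sd 0.02 pos [ 0.5626 -0.0496  0.137 ] w 0.154
```

Request:
apply_moves([
  [[0, 0, 0, 0, 0, 0.004, 1], [0, 0, 0, 0, 0, 0.008, 1], [0, 0, 0, 0, 0, 0.012, 1], [0, 0, 0, 0, 0, 0.012, 1], [0, 0, 0, 0, 0, 0.012, 1], [0, 0, 0, 0, 0, 0.012, 1], [0, 0, 0, 0, 0, 0.012, 1], [0, 0, 0, 0, 0, 0.012, 1]],
])

```text
time: 9.75
tool_pos: [0.5626, -0.0496, 0.137]
tcp_rot: [1.167, 2.916, 0.002]
wrist_force: [3.9, 5.4, 1.6]
width: 0.154
```

```bash
python3 -c "
from h import *
avg()"
```

```text
t 9.95 ang 0.6896 F [3.83 4.85 1.58] T [ 0.857 -0.695 -0.015] Tz sd 0.017 pos [ 0.5627 -0.0495  0.137 ] w 0.155
```

Request:
apply_moves([
  [[0, 0, 0, 0, 0, 0.004, 1], [0, 0, 0, 0, 0, 0.008, 1], [0, 0, 0, 0, 0, 0.012, 1], [0, 0, 0, 0, 0, 0.012, 1], [0, 0, 0, 0, 0, 0.012, 1], [0, 0, 0, 0, 0, 0.012, 1], [0, 0, 0, 0, 0, 0.012, 1], [0, 0, 0, 0, 0, 0.012, 1]],
])

```text
time: 10.67
tool_pos: [0.5627, -0.0495, 0.137]
tcp_rot: [1.222, 2.894, 0.002]
wrist_force: [3.6, 4.7, 1.9]
width: 0.152
```

```bash
python3 -c "
from h import *
avg()"
```

```text
t 10.87 ang 0.7274 F [3.66 5.32 1.92] T [ 0.851 -0.738 -0.013] Tz sd 0.042 pos [ 0.5627 -0.0495  0.137 ] w 0.153
```

Request:
apply_moves([
  [[0, 0, 0, 0, 0, 0.004, 1], [0, 0, 0, 0, 0, 0.008, 1], [0, 0, 0, 0, 0, 0.012, 1], [0, 0, 0, 0, 0, 0.012, 1], [0, 0, 0, 0, 0, 0.012, 1], [0, 0, 0, 0, 0, 0.012, 1], [0, 0, 0, 0, 0, 0.012, 1], [0, 0, 0, 0, 0, 0.012, 1]],
])

```text
time: 11.58
tool_pos: [0.5627, -0.0495, 0.137]
tcp_rot: [1.276, 2.87, 0.002]
wrist_force: [4.5, 4.6, 1.2]
width: 0.155
```

```bash
python3 -c "
from h import *
avg()"
```

```text
t 11.78 ang 0.7652 F [4.03 4.84 1.29] T [ 0.849 -0.787 -0.08 ] Tz sd 0.03 pos [ 0.5627 -0.0495  0.137 ] w 0.155
```

Request:
apply_moves([
  [[0, 0, 0, 0, 0, 0.004, 1], [0, 0, 0, 0, 0, 0.008, 1], [0, 0, 0, 0, 0, 0.012, 1], [0, 0, 0, 0, 0, 0.012, 1], [0, 0, 0, 0, 0, 0.012, 1], [0, 0, 0, 0, 0, 0.012, 1], [0, 0, 0, 0, 0, 0.012, 1], [0, 0, 0, 0, 0, 0.012, 1]],
])

```text
time: 12.5
tool_pos: [0.5627, -0.0495, 0.137]
tcp_rot: [1.33, 2.845, 0.002]
wrist_force: [4.9, 4.9, 1.0]
width: 0.155
```

```bash
python3 -c "
from h import *
avg()"
```

```text
t 12.7 ang 0.803 F [4.55 5.25 1.69] T [ 0.915 -0.755 -0.091] Tz sd 0.02 pos [ 0.5627 -0.0495  0.137 ] w 0.154
```

Request:
apply_moves([
  [[0, 0, 0, 0, 0, 0.004, 1], [0, 0, 0, 0, 0, 0.008, 1], [0, 0, 0, 0, 0, 0.012, 1], [0, 0, 0, 0, 0, 0.012, 1], [0, 0, 0, 0, 0, 0.012, 1], [0, 0, 0, 0, 0, 0.012, 1], [0, 0, 0, 0, 0, 0.012, 1], [0, 0, 0, 0, 0, 0.012, 1]],
])

```text
time: 13.42
tool_pos: [0.5628, -0.0494, 0.1371]
tcp_rot: [1.384, 2.819, 0.002]
wrist_force: [3.9, 4.9, 1.6]
width: 0.152
```

```bash
python3 -c "
from h import *
avg()"
```

```text
t 13.62 ang 0.8409 F [3.98 5.37 1.13] T [ 0.888 -0.788 -0.168] Tz sd 0.023 pos [ 0.5628 -0.0495  0.137 ] w 0.148
```

Request:
apply_moves([
  [[0, 0, 0, 0, 0, 0.004, 1], [0, 0, 0, 0, 0, 0.008, 1], [0, 0, 0, 0, 0, 0.012, 1], [0, 0, 0, 0, 0, 0.012, 1], [0, 0, 0, 0, 0, 0.012, 1], [0, 0, 0, 0, 0, 0.012, 1], [0, 0, 0, 0, 0, 0.012, 1], [0, 0, 0, 0, 0, 0.012, 1]],
])

```text
time: 14.33
tool_pos: [0.5628, -0.0494, 0.137]
tcp_rot: [1.436, 2.793, 0.002]
wrist_force: [4.1, 5.3, 1.3]
width: 0.152
```

```bash
python3 -c "
from h import *
avg()"
```

```text
t 14.53 ang 0.8784 F [4.04 5.38 1.24] T [ 0.87  -0.839 -0.123] Tz sd 0.026 pos [ 0.5628 -0.0494  0.137 ] w 0.151
```

Request:
apply_moves([
  [[0, 0, 0, 0, 0, 0.004, 1], [0, 0, 0, 0, 0, 0.008, 1], [0, 0, 0, 0, 0, 0.008, 1], [0, 0, 0, 0, 0, 0.008, 1], [0, 0, 0, 0, 0, 0.008, 1], [0, 0, 0, 0, 0, 0.008, 1], [0, 0, 0, 0, 0, 0.008, 1], [0, 0, 0, 0, 0, 0.008, 1]],
])

```text
time: 15.25
tool_pos: [0.5628, -0.0494, 0.137]
tcp_rot: [1.471, 2.775, 0.003]
wrist_force: [3.6, 5.1, 0.5]
width: 0.153
```

```bash
python3 -c "
from h import *
avg()"
```

```text
t 15.45 ang 0.9035 F [3.87 5.22 0.61] T [ 0.861 -0.85  -0.118] Tz sd 0.041 pos [ 0.5628 -0.0494  0.137 ] w 0.151
```

Request:
apply_moves([
  [[0, 0, 0, 0, 0, 0.004, 1], [0, 0, 0, 0, 0, 0.008, 1], [0, 0, 0, 0, 0, 0.008, 1], [0, 0, 0, 0, 0, 0.008, 1], [0, 0, 0, 0, 0, 0.008, 1], [0, 0, 0, 0, 0, 0.008, 1], [0, 0, 0, 0, 0, 0.008, 1], [0, 0, 0, 0, 0, 0.008, 1]],
])

```text
time: 16.17
tool_pos: [0.5628, -0.0493, 0.137]
tcp_rot: [1.506, 2.756, 0.002]
wrist_force: [4.3, 5.2, 0.7]
width: 0.154
```

```bash
python3 -c "
from h import *
avg()"
```

```text
t 16.37 ang 0.9285 F [4.16 5.43 1.51] T [ 0.882 -0.81  -0.063] Tz sd 0.026 pos [ 0.5628 -0.0494  0.137 ] w 0.152
```

Request:
apply_moves([
  [[0, 0, 0, 0, 0, 0.004, 1], [0, 0, 0, 0, 0, 0.008, 1], [0, 0, 0, 0, 0, 0.008, 1], [0, 0, 0, 0, 0, 0.008, 1], [0, 0, 0, 0, 0, 0.008, 1], [0, 0, 0, 0, 0, 0.008, 1], [0, 0, 0, 0, 0, 0.008, 1], [0, 0, 0, 0, 0, 0.008, 1]],
])

```text
time: 17.08
tool_pos: [0.5628, -0.0493, 0.137]
tcp_rot: [1.54, 2.737, 0.002]
wrist_force: [4.8, 6.5, 1.8]
width: 0.157
```

```bash
python3 -c "
from h import *
avg()"
```

```text
t 17.28 ang 0.9536 F [4.46 5.55 1.69] T [ 0.89  -0.813 -0.035] Tz sd 0.027 pos [ 0.5628 -0.0493  0.137 ] w 0.152
```

Request:
apply_moves([
  [[0, 0, 0, 0, 0, 0.004, 1], [0, 0, 0, 0, 0, 0.008, 1], [0, 0, 0, 0, 0, 0.008, 1], [0, 0, 0, 0, 0, 0.008, 1], [0, 0, 0, 0, 0, 0.008, 1], [0, 0, 0, 0, 0, 0.008, 1], [0, 0, 0, 0, 0, 0.008, 1], [0, 0, 0, 0, 0, 0.008, 1]],
])

```text
time: 18.0
tool_pos: [0.5628, -0.0493, 0.137]
tcp_rot: [1.574, 2.718, 0.003]
wrist_force: [5.5, 5.2, 2.1]
width: 0.152
```

```bash
python3 -c "
from h import *
avg()"
```

```text
t 18.2 ang 0.9785 F [4.6  5.54 1.35] T [ 0.923 -0.785  0.055] Tz sd 0.016 pos [ 0.5628 -0.0493  0.137 ] w 0.152
```

Request:
apply_moves([
  [[0, 0, 0, 0, 0, -0.003, 1], [0, 0, 0.0003, 0, 0, -0.003, 1], [0, 0, 0.0006, 0, 0, -0.003, 1], [0, 0, 0.001, 0, 0, -0.003, 1], [0, 0, 0.0014, 0, 0, -0.003, 1], [0, 0, 0.0018, 0, 0, -0.003, 1], [0, 0, 0.002, 0, 0, -0.003, 1], [0, 0, 0.002, 0, 0, -0.003, 1]],
])

```text
time: 18.92
tool_pos: [0.5628, -0.0493, 0.1352]
tcp_rot: [1.562, 2.725, 0.003]
wrist_force: [3.9, 5.9, 2.6]
width: 0.153
```

```bash
python3 -c "
from h import *
avg()"
```

```text
t 19.12 ang 0.9692 F [3.85 5.61 2.38] T [ 0.915 -0.725 -0.007] Tz sd 0.03 pos [ 0.5628 -0.0493  0.1352] w 0.15
```

It is going in: 2 mm down with only 2.4 N, where the plate would have given about 12 N. I'll keep pressing gently.

Request:
apply_moves([
  [[0, 0, 0.001, 0, 0, 0, 1], [0, 0, 0.002, 0, 0, 0, 1], [0, 0, 0.003, 0, 0, 0, 1], [0, 0, 0.004, 0, 0, 0, 1], [0, 0, 0.005, 0, 0, 0, 1], [0, 0, 0.006, 0, 0, 0, 1], [0, 0, 0.007, 0, 0, 0, 1], [0, 0, 0.007, 0, 0, 0, 1]],
])

```text
time: 19.83
tool_pos: [0.5628, -0.0493, 0.1286]
tcp_rot: [1.562, 2.725, 0.003]
wrist_force: [2.8, 7.0, 5.6]
width: 0.151
```

```bash
python3 -c "
from h import *
avg(3)"
```

```text
t 19.93 ang 0.9692 F [2.33 6.47 5.32] T [ 0.956 -0.48   0.002] Tz sd 0.043 pos [ 0.5628 -0.0493  0.1286] w 0.15
```

Request:
apply_moves([
  [[0, 0, 0.0004, 0, 0, 0, 1], [0, 0, 0.0008, 0, 0, 0, 1], [0, 0, 0.0012, 0, 0, 0, 1], [0, 0, 0.0015, 0, 0, 0, 1], [0, 0, 0.0015, 0, 0, 0, 1], [0, 0, 0.0015, 0, 0, 0, 1], [0, 0, 0.0015, 0, 0, 0, 1], [0, 0, 0.0015, 0, 0, 0, 1]],
])

```text
time: 20.65
tool_pos: [0.5628, -0.0493, 0.1274]
tcp_rot: [1.562, 2.725, 0.003]
wrist_force: [1.8, 6.4, 5.8]
width: 0.154
```

```bash
python3 -c "
from h import *
avg(3)"
```

```text
t 20.75 ang 0.9692 F [2.06 6.53 5.47] T [ 0.99  -0.412 -0.003] Tz sd 0.032 pos [ 0.5628 -0.0493  0.1274] w 0.149
```

Request:
apply_moves([
  [[0, 0, 0.0003, 0, 0, 0, 1], [0, 0, 0.0006, 0, 0, 0, 1], [0, 0, 0.0009, 0, 0, 0, 1], [0, 0, 0.001, 0, 0, 0, 1], [0, 0, 0.001, 0, 0, 0, 1], [0, 0, 0.001, 0, 0, 0, 1], [0, 0, 0.001, 0, 0, 0, 1], [0, 0, 0.001, 0, 0, 0, 1]],
])

```text
time: 21.47
tool_pos: [0.5628, -0.0493, 0.1265]
tcp_rot: [1.562, 2.725, 0.003]
wrist_force: [1.8, 6.3, 5.7]
width: 0.15
```

```bash
python3 -c "
from h import *
avg(3)"
```

```text
t 21.57 ang 0.9692 F [1.85 6.25 5.79] T [ 0.982 -0.361  0.01 ] Tz sd 0.04 pos [ 0.5628 -0.0493  0.1265] w 0.156
```

Request:
apply_moves([
  [[0, 0, 0.0003, 0, 0, 0, 1], [0, 0, 0.0005, 0, 0, 0, 1], [0, 0, 0.0005, 0, 0, 0, 1], [0, 0, 0.0005, 0, 0, 0, 1], [0, 0, 0.0005, 0, 0, 0, 1], [0, 0, 0.0005, 0, 0, 0, 1], [0, 0, 0.0005, 0, 0, 0, 1], [0, 0, 0.0005, 0, 0, 0, 1]],
])

```text
time: 22.28
tool_pos: [0.5628, -0.0492, 0.1261]
tcp_rot: [1.562, 2.725, 0.003]
wrist_force: [1.5, 7.6, 6.3]
width: 0.151
```

```bash
python3 -c "
from h import *
avg(3)"
```

```text
t 22.38 ang 0.9692 F [2.15 6.57 7.45] T [ 0.978 -0.306  0.008] Tz sd 0.036 pos [ 0.5628 -0.0493  0.1261] w 0.155
```

Request:
apply_moves([
  [[0, 0, 0.0003, 0, 0, 0, 1], [0, 0, 0.0006, 0, 0, 0, 1], [0, 0, 0.0006, 0, 0, 0, 1], [0, 0, 0.0006, 0, 0, 0, 1], [0, 0, 0.0006, 0, 0, 0, 1], [0, 0, 0.0006, 0, 0, 0, 1], [0, 0, 0.0006, 0, 0, 0, 1], [0, 0, 0.0006, 0, 0, 0, 1]],
])

```text
time: 23.1
tool_pos: [0.5629, -0.0493, 0.1261]
tcp_rot: [1.562, 2.725, 0.003]
wrist_force: [0.5, 6.5, 10.3]
width: 0.153
```

```bash
python3 -c "
from h import *
avg(3)"
```

```text
t 23.2 ang 0.9692 F [0.18 6.76 9.54] T [ 1.019 -0.09  -0.029] Tz sd 0.019 pos [ 0.5629 -0.0493  0.1261] w 0.153
```

It is on the hard stop: z stays at 0.1261 while the force rises to 9.5 N. Now I'll turn it back about 40° while holding it down.

Request:
apply_moves([
  [[0, 0, 0, 0, 0, -0.015, 1], [0, 0, 0, 0, 0, -0.03, 1], [0, 0, 0, 0, 0, -0.045, 1], [0, 0, 0, 0, 0, -0.06, 1], [0, 0, 0, 0, 0, -0.075, 1], [0, 0, 0, 0, 0, -0.09, 1], [0, 0, 0, 0, 0, -0.105, 1], [0, 0, 0, 0, 0, -0.112, 1]],
])

```text
time: 23.92
tool_pos: [0.5627, -0.0496, 0.1262]
tcp_rot: [1.058, 2.957, 0.002]
wrist_force: [-0.5, 5.3, 10.5]
width: 0.148
```

```bash
python3 -c "
from h import *
avg(3)"
```

```text
t 24.02 ang 0.6157 F [-0.4   5.41 10.83] T [0.905 0.042 0.019] Tz sd 0.075 pos [ 0.5627 -0.0495  0.1262] w 0.152
```

Request:
apply_moves([
  [[0, 0, 0, 0, 0, -0.015, 1], [0, 0, 0, 0, 0, -0.03, 1], [0, 0, 0, 0, 0, -0.045, 1], [0, 0, 0, 0, 0, -0.06, 1], [0, 0, 0, 0, 0, -0.075, 1], [0, 0, 0, 0, 0, -0.09, 1], [0, 0, 0, 0, 0, -0.105, 1], [0, 0, 0, 0, 0, -0.112, 1]],
])

```text
time: 24.73
tool_pos: [0.5625, -0.0498, 0.1262]
tcp_rot: [0.524, 3.097, 0.001]
wrist_force: [-1.4, 4.6, 10.5]
width: 0.155
```

```bash
python3 -c "
from h import *
cv2.imwrite('pics/e_wrist.png',avg(4)[:,:,::-1])"
```

```text
t 24.88 ang 0.2641 F [-0.89  4.69 11.1 ] T [ 0.814  0.131 -0.014] Tz sd 0.058 pos [ 0.5625 -0.0498  0.1262] w 0.151
```

View pics/e_wrist.png

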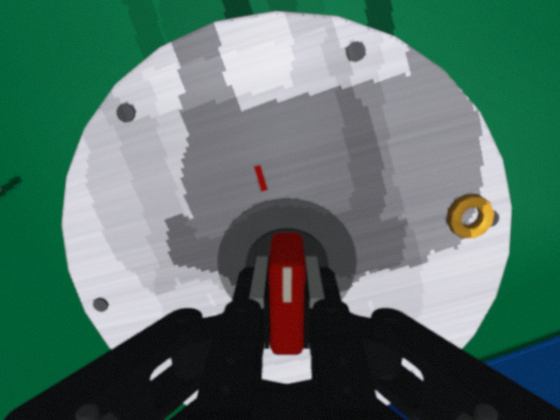

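The knob is at 0.264, turned back 0.705 rad, and still fully down. I'll ease off the push and open the gripper.

Request:
apply_moves([
  [[0, 0, -0.0005, 0, 0, 0, 1], [0, 0, -0.001, 0, 0, 0, 1], [0, 0, -0.001, 0, 0, 0, 0.7], [0, 0, -0.001, 0, 0, 0, 0.5], [0, 0, -0.001, 0, 0, 0, 0.2], [0, 0, -0.001, 0, 0, 0, -0.2], [0, 0, -0.001, 0, 0, 0, -0.6], [0, 0, -0.001, 0, 0, 0, -1]],
])

```text
time: 25.6
tool_pos: [0.5614, -0.0502, 0.1248]
tcp_rot: [-0.527, -3.095, 0.001]
wrist_force: [0.0, 0.9, 0.2]
width: 0.809
```

Request:
apply_moves([
  [[0, 0, 0, 0, 0, 0, -1], [0, 0, 0, 0, 0, 0, -1], [0, 0, 0, 0, 0, 0, -1], [0, 0, -0.02, 0, 0, 0, -1], [0, 0, -0.05, 0, 0, 0, -1], [0, 0, -0.08, 0, 0, 0, -1], [0, 0, -0.11, 0, 0, 0, -1], [0, 0, -0.14, 0, 0, 0, -1]],
])

```text
time: 26.27
tool_pos: [0.5618, -0.0499, 0.2669]
tcp_rot: [-0.527, -3.097, 0.0]
wrist_force: [0.8, 0.4, -0.4]
width: 1.002
```

Request:
apply_moves([
  [[0, 0, 0, 0, 0, 0, -1], [0, 0, 0, 0, 0, 0, -1], [0, 0, 0, 0, 0, 0, -1], [0, 0, 0, 0, 0, 0, -1], [0, 0, 0, 0, 0, 0, -1], [0, 0, 0, 0, 0, 0, -1], [0, 0, 0, 0, 0, 0, -1], [0, 0, 0, 0, 0, 0, -1]],
])

```text
time: 26.93
tool_pos: [0.5619, -0.0499, 0.2649]
tcp_rot: [-0.526, -3.096, 0.0]
wrist_force: [-0.5, 0.0, -0.1]
width: 1.002
```

```bash
python3 - <<'E'
from h import *
st=readout.read_state(); print(st["tool_pos"],st["width"],st["wrist_force"])
im={n:read_camera(n) for n in("wrist","scene","top")}
for n in im: cv2.imwrite(f"pics/f_{n}.png",im[n][:,:,::-1])
a=cv2.imread("pics/a_scene.png")[185:250,200:300];b=im["scene"][185:250,200:300,::-1]
cv2.imwrite("pics/f_cmp.png",cv2.resize(np.hstack([a,b]),None,fx=4,fy=4,interpolation=cv2.INTER_CUBIC))
def top(I):
    b,l=blobs(red(I),30); return [(x[1],x[2]) for x in b if abs(x[1][0]-244)<12 and abs(x[1][1]-208)<20]
print(top(cv2.imread("pics/a_scene.png")[:,:,::-1].copy()),top(im["scene"]))
E
```

```text
[ 0.56185154 -0.04991454  0.2648586 ] 1.0017824382210894 [-0.49756711  0.04782547 -0.09802393]
[(array([243.5, 207.7]), array([241, 200,   6,  17], dtype=int32))] [(array([243.1, 212.7]), array([241, 205,   6,  16], dtype=int32))]
```

View pics/f_wrist.png

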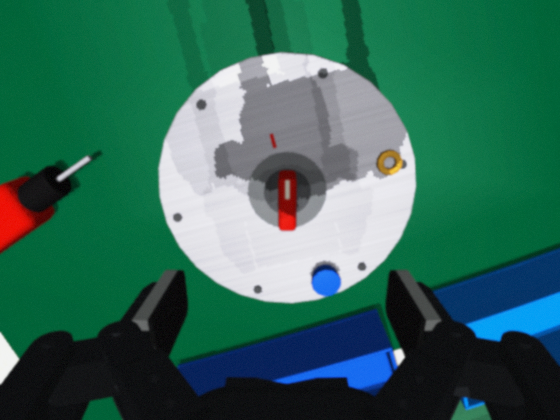

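View pics/f_cmp.png

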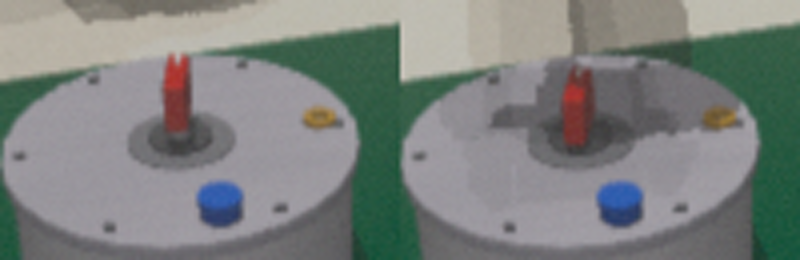

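In the scene view the knob's top has moved from row 200 to row 205, which is about 9–10 mm. The pot and washer have not moved and the gripper is clear, so I'm handing in.

```bash
python3 -c "
from workcell import bot
print(bot.finish_job())"
```

```text
the job is handed in; nothing more can be done
None
```

The cover is fastened: the red knob is locked down, and the job was handed in at about 27 s of the 56 s allowed.

- **Finding the notch:** I turned the knob clockwise in small steps. The torque dipped and then came back through its plain-drag level at a knob angle of about 0.97 rad, which I took as the notch's middle.
- **Pressing:** The knob went down about 11 mm on a light push of 2 to 7 N. It reached the hard stop, where the height stopped changing and the force rose to about 9.5 N. Before the notch the most I saw on it was about 5 N downward.
- **Turning back and letting go:** I turned it back 0.705 rad (about 40°) while holding it down with about 11 N, then opened the gripper and lifted clear.

**Last checks:** About 1.3 s after I let go, the scene camera showed the knob 5 pixels lower than at the start. By a rough estimate that is 9 to 10 mm, which fits the 9.5 mm it should stay down. The pot and washer looked unmoved, and the wrist force was about zero with the gripper clear.

A sideways load of 4 to 7 N was on the knob for most of the turning and pressing, probably from a small offset in the grip. It was gone after release, and no check failed.

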